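Lock the cam-arm coupler onto the cologne decanter

TASK

Set the chrome coupler onto the decanter's neck letting it down gently without a drop, and press straight down on it with about 2 kg, arms still up, until the rubber seal is squeezed solid. Then swing both cam arms down together, not one after the other, until they hang fully home beside the bell and the coupler is locked; never lean on the neck with more than about 3 kg, leave the bottles, the atomizer and the ring dish alone, and let go.

Things in the scene. Friction and masses are not known exactly. Their poses are not given: they have to be found in the camera images.
- coupler: loose chrome cam-lock coupler, 0.18 kg: a bell open at the bottom, 38 mm outside and 32 mm inside diameter, 40 mm tall with its domed top, ceiling 26.5 mm above the mouth; stands on its mouth on the tray. Origin: centre of the mouth (underside), z up. The cam arms are hinged at y = +22 mm (cam_a) and y = -22 mm (cam_b), 16 mm above the mouth, hinge axes along x
- coupler_grip (a point): middle of the coupler's two flat grip faces, on its axis 16 mm above the mouth; the faces, 22 mm wide, stand at the coupler's +x and -x, 40 mm over both, from 5 to 29 mm above the mouth: grasp it there, clear of the arms. Below them a ledge, 5 mm tall, juts out 7 mm under the fingertips (55 mm over both)
- cam_a (a joint): cam arm on the coupler's +y side, bar 14 mm wide, 5 mm thick. rad: 0 = open, pointing out and 50 degrees up; 0.873 level; grows swinging down; 2.443 = stop, hanging straight down beside the bell, locked. Stiff hinge (0.09 N m) stays where left. Over about the last 0.3 rad its cam, a pin 9.5 mm from the hinge, rides up under the neck's lip and draws the coupler down: 0.06 N m more
- cam_b (a joint): the same cam arm on the coupler's -y side, same values. The arms start 0 to 0.35 rad open, each on its own
- cam_a_tip (a point): centre of cam_a's end cross-bar (18 mm wide, 8 mm thick), 38 mm from the hinge
- cam_b_tip (a point): centre of cam_b's end cross-bar (18 mm wide, 8 mm thick), 38 mm from the hinge
- decanter: clear-glass refill decanter, fixed on the tray; origin: centre of its underside, z up. Glass body 82 mm across up to 34 mm, 60 mm at 46 mm, 24 mm from 58 to 66 mm height. From it rises a chrome neck on the same axis, 17 mm across, with a 28 mm collar, a groove, and a 28 mm lip, 6 mm thick, chamfered on top; a black rubber seal, 23 mm across, stands 4 mm proud of the lip
- decanter_neck (a point): point on the neck's axis 108 mm above the decanter's underside: the lowest place of the seal's top. The neck is screwed out by an unknown 0 to 20 mm, so the seal's top is 0 to 20 mm above this point (it stays put in use): find it by touch. Any yaw of the coupler fits. Resting on the free seal, the coupler's origin is 26.5 mm below the seal's top
- gasket (a joint): compression of the rubber seal, m: 0 free, about 0.0025 with both arms locked, 0.0035 solid; 5 N per mm. Too fine to be read from the noisy value: feel it
- tray: mirrored tray, 280 x 480 mm, fixed; its mirror, on which the things stand, is 8 mm above the dresser, a brass rim 14 mm. Origin: centre of the underside, long side along its y
- bottle_smoked: square cologne bottle of smoked glass, 42 x 42 x 89 mm with its cap; bystander. Origin: centre of the underside, z up
- bottle_amber: round cologne bottle of amber glass, 44 mm across, 85 mm tall with its cap; bystander. Origin: centre of the underside, z up
- bottle_clear: flat cologne bottle of clear glass, 30 x 54 x 85 mm with its cap; bystander. Origin: centre of the underside, z up
- ring_dish: white ceramic ring dish, 68 mm across, 18 mm tall; bystander. Origin: centre of the underside, z up
- atomizer: slim chrome atomizer, 25 mm across, 78 mm tall, on the dresser beside the tray; bystander. Origin: centre of the underside, z up
Not all that is in view belongs to the job. What is shaped like the coupler but pink, red or turquoise is not meant.

How it is judged:
By the outcome, as a careful person would: the job done as asked, in the order asked, and still so for the second after the job is handed in, with the robot touching nothing.
It also fails if it takes over 58 s, if anything falls off the work surface, if the arm or the gripper's body presses on something with over 40 N, if the wrist force passes 120 N, or if a joint passes its speed limit or range.

ROBOT

A 7-joint arm with a two-finger parallel gripper is mounted at the origin on the work surface. World frame = base frame: x ahead of the robot, y to its left, z up, the work surface at z = 0. Lengths are in m, angles in rad, forces in N, time in s.
With the tool pointing down it reaches from about 0.4 to 0.85 m from the base axis. Payload 10.4 kg.
Tool frame: the origin (TCP) lies at the very end of the fingers, on their centre line; the grasp point (between the pads) lies 19 mm behind it; z points along the fingers, x is the direction in which the jaws open and shut, and the axes are right-handed (so a half turn about z gives the same grasp; the last joint's range is limited). The gripper opens to 87 mm and grips with 3 to 60 N. Pads are 19 mm wide; open, the fingers measure 117 mm over their backs; the gripper's body (75 mm by 190 mm) begins 51 mm behind the grasp point.
Start: joints at [-1.305, 0.332, -0.065, 1.46, 0.022, 1.35, -0.088], TCP at [0.178, 0.599, 0.223] pointing down, gripper open.
Joint ranges: [-2.6, 2.6], [-0.5, 2.12], [-1.47, 1.34], [0.16, 2.42], [-1.27, 4.41], [0.06, 2.06], [-2.6, 2.6]. Speed limits (rad/s): [2.22, 2.22, 2.79, 2.79, 3.14, 3.14, 3.14].

INTERFACE

Orientations are given as a unit quaternion [x, y, z, w].
In Python, from bench import r gives the robot as it stands. The module is installed in compiled form; this text tells all that it offers.
- The arm moves only by the tool carry_out, never from a script. Its argument "commands" is a list that holds one entry, the list of rows, each a list of 7 numbers: the closure in counts, from 0 (fully open) to 255 (shut), then the shift along the tool's x, y, z in units of 25 mm (1.0 is 25 mm), then the turn, a rotation vector about the tool's x, y, z in units of 5 degrees (1.0 is 5 degrees). A call has 1 to 12 rows; each row is the pose to reach, as a shift and turn from the pose measured when the call began, along the tool's axes at that moment; what a row does not reach only later rows make up. A row lasts 1/8 s, in which the tool goes at most 62.5 mm and 10.7 degrees, less where a joint would pass 70% of its speed; a pose out of reach is approached as far as the arm can. A call with a gripper value outside its range is refused whole. The fingers move at their own pace and stop on an object; "grip_force" is the grip in N (left out, the last holds). Time passes only in rows, so rows that repeat a pose let the fingers close. It gives the time, the measured TCP pose, the force and the opening at its end, in the units of the state.
- r.read_state(): the state, without advancing time (a new reading comes with each control period).
- r.camera(name): name is "side" or "top"; returns the picture (420x560x3 uint8, blue, green, red); there is no depth.
- r.camera_info(name): a dict with "fx", "fy", "cx", "cy" (pixels), "k1" (the pictures are not rectified: a ray, as slopes to the right and down, at radius r is drawn at 1 + k1 r^2 times it, then the intrinsics apply), "origin" and "rotation" of the camera in the world. Camera axes: x right, y down, z forward; pixel columns grow to the right and rows downward; lengths in m; the calibration is good to about 2 mm. A picture is of the moment at which its call begins. camera_info takes no time and is no camera call.
- r.close_job(): hands the job in, once; it reports no verdict.
The state is a dict: "time": time; "joint_positions": joint angles; "joint_vel": joint speeds; "joint_torque": joint torques, N m; "ee_pos": TCP position; "eef_rot": TCP orientation; "ft_force": force on the tool from outside, world axes, zero at the start; "torque": the same for the moment, N m; "width": finger opening in m.
Only numpy, scipy, OpenCV 4.12 (cv2) and the standard library are available. Lean on these libraries where they do the work, as an engineer would, in place of code of your own. Each camera call takes 0.05 s, during which the arm holds its last target.

## Working session

There is one attempt and no reset: what is moved stays moved. The work goes in short steps, Python scripts to look and compute and a tool call to move; the robot and the scene stay as the last step left them, time stands still between calls to the robot, and variables do not carry over. Pictures are saved under pics/ and viewed, and the job is handed in when it is done.

Besides the shell and the picture viewer there is one more tool, called after "Emit:" as a command line: name --argument value ..., lists and objects as JSON in quotes. carry_out: Moves the arm, as the interface text tells. Its arguments: {"type":"object","properties":{"commands":{"type":"array"},"grip_force":{"type":"number"}},"required":["commands"]}

```bash
mkdir -p pics; python3 - <<'E'
from bench import r
import cv2,json
s=r.read_state()
for k,v in s.items(): print(k,v)
for n in("side","top"):
    cv2.imwrite(f"pics/{n}0.png",r.camera(n)); print(n,r.camera_info(n))
E
```

```text
time 0.0
joint_positions [-1.30462061  0.33285795 -0.06470389  1.46093975  0.02160226  1.34992678
 -0.08844641]
joint_vel [-0.00176533  0.00116915  0.00036766  0.00032961  0.00120892  0.00043738
  0.00107098]
joint_torque [ 1.14723764e-03 -6.23262835e+01  2.56051007e-02 -3.89884472e+01
 -6.13094377e-02  4.01148247e-02  1.58159487e-04]
ee_pos [0.1778789  0.59873906 0.22176341]
eef_rot [ 8.01468257e-01  5.98036886e-01 -5.54216685e-04  4.56621007e-04]
ft_force [ 0.68925901  0.43836101 -0.10171364]
torque [-0.00855335  0.03743824 -0.03722016]
width 0.08688753319861352
side {'fx': 478.2789063606617, 'fy': 478.2789063606617, 'cx': 278.2246589282126, 'cy': 209.1275778454975, 'k1': -0.047736412967280165, 'origin': array([0.39847321, 0.7951327 , 0.97897846]), 'rotation': array([-0.09598136,  0.93178352, -0.34842276,  0.03418519])}
top {'fx': 466.0100758418096, 'fy': 466.0100758418096, 'cx': 288.5989123161523, 'cy': 209.20609172239855, 'k1': -0.00021080357588931935, 'origin': array([0.35943648, 0.02830575, 1.1295557 ]), 'rotation': array([-0.70374314,  0.70462643, -0.05723794,  0.07050535])}
```

View pics/side0.png

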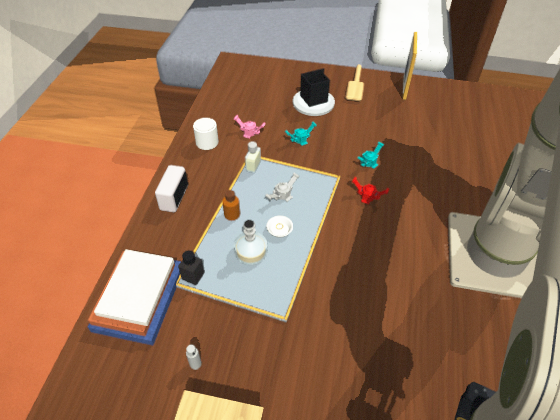

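View pics/top0.png

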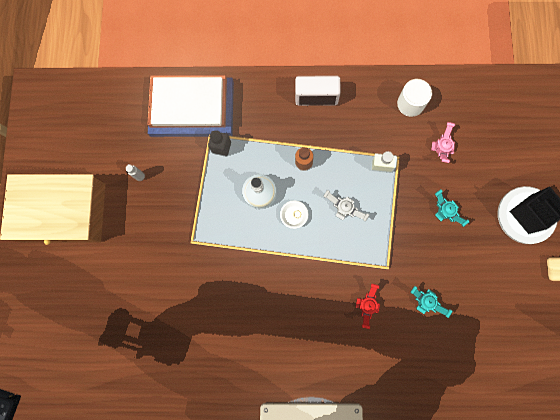

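The chrome coupler is at top (346,207) and side (283,190). The lookalikes in the top view are pink (445,145), turquoise (450,208) and (432,302), and red (370,305). The decanter is at top (258,188). I'm choosing the chrome one on the tray and will check it in a close crop.

```bash
cat > h.py <<'E'
from bench import r
import numpy as np, cv2
from scipy.spatial.transform import Rotation as R
I={n:r.camera_info(n) for n in("side","top")}
def Rm(n): return R.from_quat(I[n]['rotation']).as_matrix()
def K(n):
    i=I[n]; return np.array([[i['fx'],0,i['cx']],[0,i['fy'],i['cy']],[0,0,1]])
def D(n): return np.array([I[n]['k1'],0,0,0,0])
def ray(n,p):
    u=cv2.undistortPoints(np.array([[p]],float),K(n),D(n))[0,0]
    return Rm(n)@np.array([u[0],u[1],1.])
def plane(n,p,z):
    d=ray(n,p);o=I[n]['origin'];return o+d*(z-o[2])/d[2]
def proj(n,X):
    X=np.atleast_2d(np.array(X,float)); Rc=Rm(n).T
    return cv2.projectPoints(X,cv2.Rodrigues(Rc)[0],-Rc@I[n]['origin'],K(n),D(n))[0][:,0]
def tri(ps,pt):
    A=np.zeros((3,3));b=np.zeros(3);
    for n,p in(("side",ps),("top",pt)):
        d=ray(n,p);d/=np.linalg.norm(d);P=np.eye(3)-np.outer(d,d);A+=P;b+=P@I[n]['origin']
    return np.linalg.solve(A,b)
def crop(img,c,w,h,s,fn):
    x0=int(c[0]-w/2);y0=int(c[1]-h/2)
    cv2.imwrite(fn,cv2.resize(img[y0:y0+h,x0:x0+w],None,fx=s,fy=s,interpolation=cv2.INTER_CUBIC))
    print(fn,'origin',x0,y0,'scale',s)
def st():
    s=r.read_state()
    print('t',round(s['time'],3),'p',np.round(s['ee_pos'],4),'q',np.round(s['eef_rot'],4),'F',np.round(s['ft_force'],2),'M',np.round(s['torque'],3),'w',round(s['width'],4))
    return s
E
python3 - <<'E'
from h import *
s=cv2.imread('pics/side0.png');t=cv2.imread('pics/top0.png')
a=crop(s,(283,190),80,60,10,'pics/s1.png')
crop(t,(346,207),80,60,10,'pics/t1.png')
crop(s,(250,242),80,60,10,'pics/s2.png')
crop(t,(260,190),80,60,10,'pics/t2.png')
E
```

```text
pics/s1.png origin 243 160 scale 10
pics/t1.png origin 306 177 scale 10
pics/s2.png origin 210 212 scale 10
pics/t2.png origin 220 160 scale 10
```

View pics/s1.png

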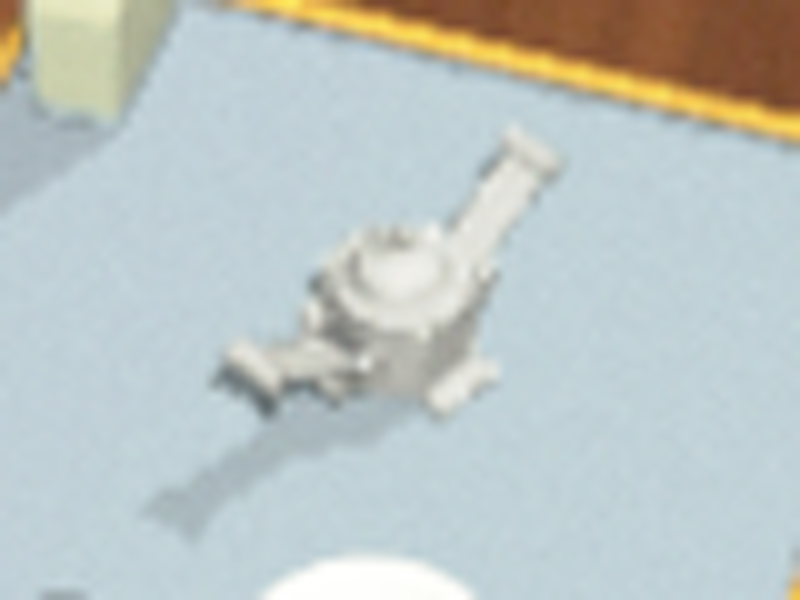

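View pics/t1.png

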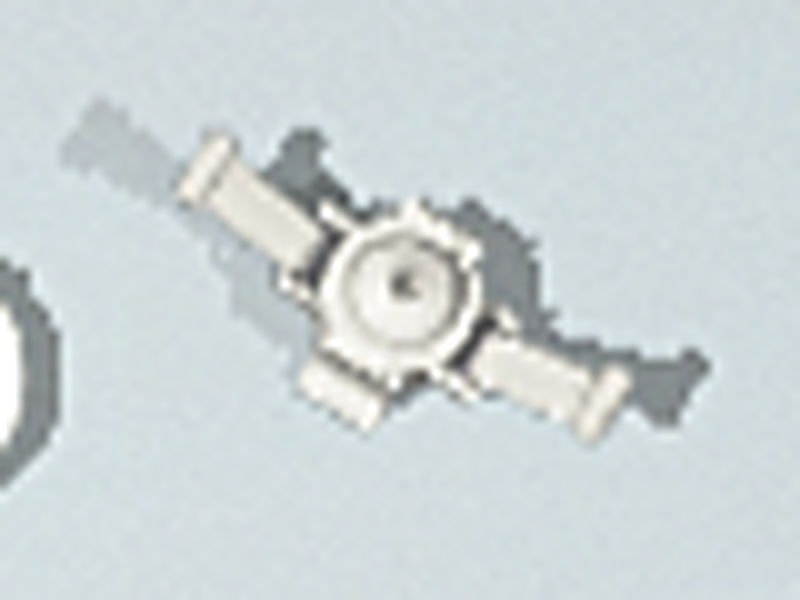

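View pics/s2.png

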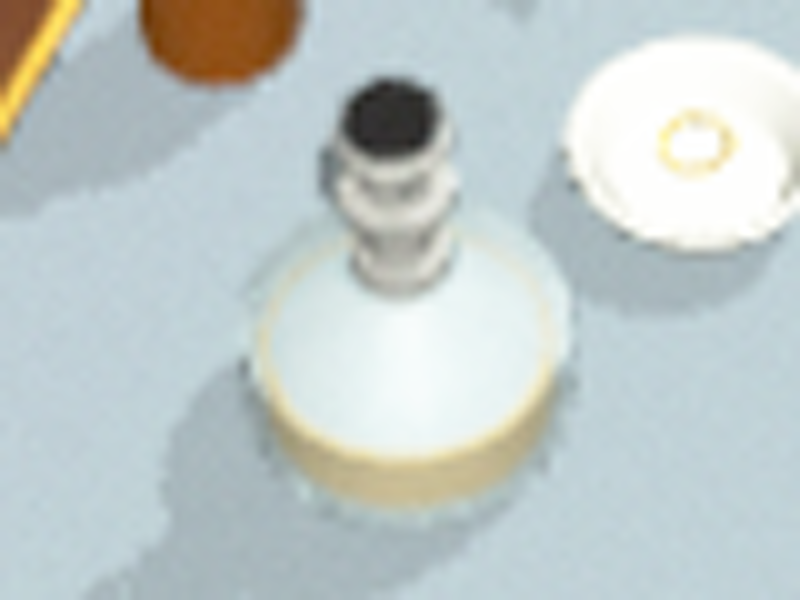

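View pics/t2.png

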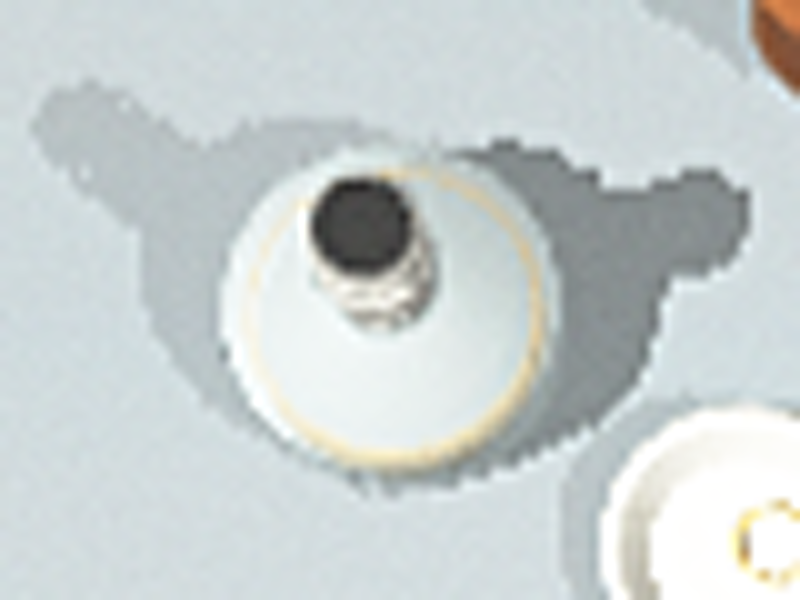

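The crops confirm the silver coupler: dome at crop-top (403,285), tips at (207,168) and (603,402), ledge at (343,393), and in the side view dome (400,262), tips (528,150) and (248,370). The seal's black disc is at top crop (362,227) and side crop (390,118).

```bash
python3 - <<'E'
from h import *
T=lambda x,y,o:((x+.5)/10-.5+o[0],(y+.5)/10-.5+o[1])
# black seal centroid
out={}
for n,o in(("side",(210,212)),("top",(220,160))):
    g=cv2.imread(f'pics/{n}0.png').max(axis=2)[o[1]:o[1]+60,o[0]:o[0]+80]
    m=(g<110).astype(np.uint8)
    k,l,s,c=cv2.connectedComponentsWithStats(m)
    for i in range(1,k):
        if s[i,4]>15: print(n,s[i],c[i]+np.array(o))
    c0={"side":(39,11),"top":(36,22)}[n]
    out[n]=c[l[c0[1],c0[0]]]+np.array(o)
print('seal',tri(out['side'],out['top']), [proj(n,tri(out['side'],out['top'])) for n in out], out)
for z in(.116,.126,.136): print(z,plane('top',out['top'],z),plane('side',out['side'],z))
so,to=(243,160),(306,177)
for nm,a,b in(("dome",(400,262),(403,285)),("tipL",(248,370),(207,168)),("tipR",(528,150),(603,402)),("ledge",(462,385),(343,393))):
    p=tri(T(*a,so),T(*b,to)); print(nm,np.round(p,4), np.round(proj('side',p)[0]-T(*a,so),2),np.round(proj('top',p)[0]-T(*b,to),2))
# decanter base ring: body circle at top cam
E
```

```text
side [34  8 10  8 58] [248.48275862 223.56896552]
top [31 18 10  9 73] [255.64383562 182.01369863]
seal [0.60588454 0.12092473 0.11953157] [array([[248.40096955, 223.54259065]]), array([[255.64425399, 182.10313365]])] {'side': array([248.48275862, 223.56896552]), 'top': array([255.64383562, 182.01369863])}
0.116 [0.60695197 0.12125223 0.116     ] [0.60653113 0.11819218 0.116     ]
0.126 [0.60450992 0.1203352  0.126     ] [0.6041202  0.12603642 0.126     ]
0.136 [0.60206786 0.11941816 0.136     ] [0.60170927 0.13388065 0.136     ]
dome [ 0.5669 -0.0868  0.0427] [-0.33 -0.1 ] [-0.01  0.39]
tipL [ 0.5974 -0.041   0.0408] [0.22 0.07] [ 0.   -0.25]
tipR [ 0.5392 -0.1328  0.0459] [0.03 0.01] [ 0.   -0.03]
ledge [ 0.5467 -0.0751  0.0102] [-0.25 -0.07] [-0.    0.29]
```

```bash
cat >> h.py <<'E'
def go(p,yaw=None,s=None):
    """units for target TCP p, tool pointing exactly down, tool x at azimuth yaw (deg)"""
    s=s or r.read_state(); R0=R.from_quat(s['eef_rot'])
    sh=R0.inv().apply(np.array(p)-s['ee_pos'])/.025
    x=R0.as_matrix()[:,0]; y0=np.degrees(np.arctan2(x[1],x[0]))
    if yaw is None: yaw=y0
    Rt=R.from_euler('z',yaw,degrees=True)*R.from_euler('x',180,degrees=True)
    rv=np.degrees((R0.inv()*Rt).as_rotvec())/5
    print('yaw0',round(y0,2),'row',np.round(sh,3),np.round(rv,3)); return sh,rv
E
python3 - <<'E'
from h import *
T=lambda x,y,o:((x+.5)/10-.5+o[0],(y+.5)/10-.5+o[1])
so,to=(243,160),(306,177)
for z,a in((.048,(403,285)),(.038,(402,290))): print('top',z,plane('top',T(*a,to),z))
for z,a in((.048,(400,262)),): print('side',z,plane('side',T(*a,so),z))
# predicted pts for model at guess
c=np.array([.5675,-.087]);th=np.radians(-32.4)
ex=np.array([np.cos(th),np.sin(th)])
for nm,off,z in(("dome",0,.048),("ledge-",-.024,.0105),("ledge+",.024,.0105),("face-",-.02,.037),("face+",.02,.037)):
    X=[*(c+ex*off),z]
    print(nm,(proj('top',X)[0]-to+.5)*10,(proj('side',X)[0]-so+.5)*10)
for n,t,s in(("clear",(386,160),None),("amber",(304,158),None),("dish",(295,214),None),("smoked",(219,143),None)):
    print(n,plane('top',t,.07))
go([.5675,-.087,.13],-32.4)
E
```

```text
top 0.048 [ 0.56685491 -0.0862949   0.048     ]
top 0.038 [ 0.56756207 -0.08709088  0.038     ]
side 0.048 [ 0.56503625 -0.08164348  0.048     ]
dome [406.43686251 282.80439583] [395.46137038 247.12129154]
ledge- [339.38314655 394.05163153] [457.48663562 386.4389892 ]
ledge+ [441.59949812 230.27591033] [331.9786462  297.39669186]
face- [358.0222964  361.51364699] [448.56475873 312.70854257]
face+ [445.14612049 221.93344644] [342.35968289 238.30416369]
clear [ 0.67002997 -0.18035167  0.07      ]
amber [0.67589425 0.012052   0.07      ]
dish [0.54198399 0.03354034 0.07      ]
smoked [0.71398298 0.2140954  0.07      ]
yaw0 73.46 row [-21.855  22.75    3.702] [1.3000e-02 9.0000e-03 2.1172e+01]
```

Emit:
carry_out --commands '[[[0,-21.85,22.75,1.0,0,0,21.17],[0,-21.85,22.75,1.0,0,0,21.17],[0,-21.85,22.75,1.0,0,0,21.17],[0,-21.85,22.75,1.0,0,0,21.17],[0,-21.85,22.75,1.0,0,0,21.17],[0,-21.85,22.75,1.0,0,0,21.17],[0,-21.85,22.75,1.0,0,0,21.17],[0,-21.85,22.75,1.0,0,0,21.17],[0,-21.85,22.75,1.0,0,0,21.17],[0,-21.85,22.75,1.0,0,0,21.17],[0,-21.85,22.75,1.0,0,0,21.17],[0,-21.85,22.75,1.0,0,0,21.17]]]' --grip_force 20

```text
time: 1.6
ee_pos: [0.5488, -0.0544, 0.1988]
eef_rot: [0.96, -0.279, 0.0, 0.0]
ft_force: [-0.0, 1.1, 0.3]
width: 0.0873
```

```bash
python3 - <<'E'
from h import *
st(); go([.567,-.0868,.07],-32.4)
E
```

```text
t 1.6 p [ 0.5488 -0.0544  0.1988] q [ 9.604e-01 -2.787e-01  2.000e-04  5.000e-04] F [-0.    1.12  0.34] M [0.005 0.066 0.032] w 0.0873
yaw0 -32.36 row [1.306 0.702 5.152] [ 0.009 -0.006  0.008]
```

Emit:
carry_out --commands '[[[0,1.31,0.7,1.5,0,0,0],[0,1.31,0.7,3.5,0,0,0],[0,1.31,0.7,5.15,0,0,0],[0,1.31,0.7,5.15,0,0,0],[0,1.31,0.7,5.15,0,0,0]]]'

```text
time: 2.22
ee_pos: [0.5679, -0.087, 0.0716]
eef_rot: [0.96, -0.279, 0.001, 0.0]
ft_force: [0.0, -0.2, 0.3]
width: 0.0868
```

```bash
python3 - <<'E'
from h import *
st(); s=r.camera('side');t=r.camera('top')
crop(s,(283,180),100,75,8,'pics/s3.png'); crop(t,(346,207),100,75,8,'pics/t3.png')
go([.567,-.0868,.0145],-32.4)
E
```

```text
t 2.225 p [ 0.5679 -0.087   0.0716] q [ 9.604e-01 -2.787e-01  9.000e-04  3.000e-04] F [ 0.02 -0.18  0.26] M [-0.085  0.035  0.057] w 0.0868
pics/s3.png origin 233 142 scale 8
pics/t3.png origin 296 169 scale 8
yaw0 -32.35 row [-0.056  0.031  2.306] [-0.012 -0.035  0.01 ]
```

View pics/s3.png

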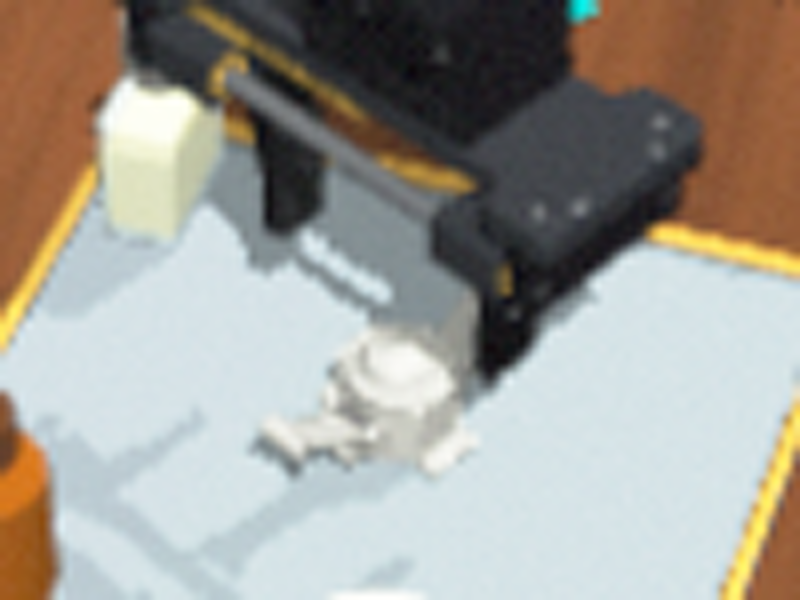

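View pics/t3.png

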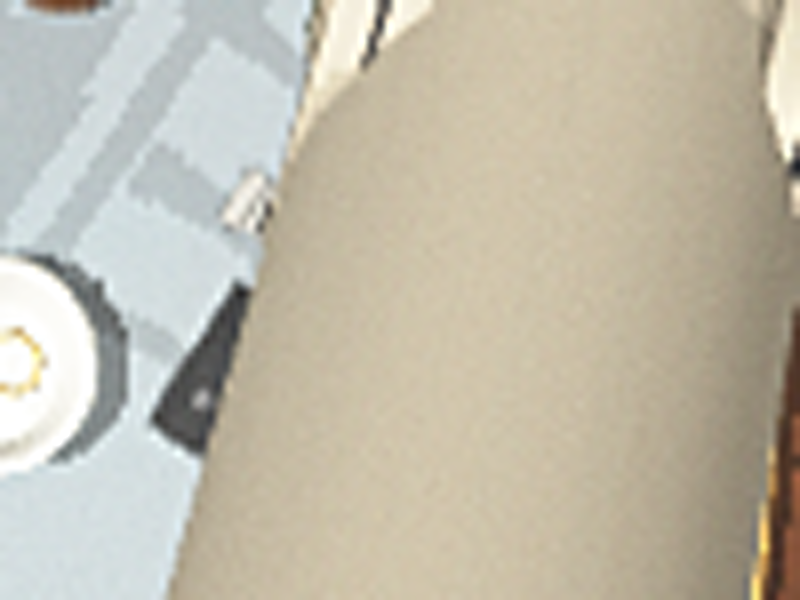

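The gripper straddles the coupler, with the fingers on the ±x faces and the arms sticking out between them. I'll descend to just above the ledge.

Emit:
carry_out --commands '[[[0,-0.06,0.02,1.0,0,0,0],[0,-0.06,0.02,1.8,0,0,0],[0,-0.06,0.02,2.2,0,0,0],[0,-0.06,0.02,2.22,0,0,0],[0,-0.06,0.02,2.22,0,0,0]]]'

```text
time: 2.95
ee_pos: [0.5675, -0.0866, 0.0172]
eef_rot: [0.96, -0.279, 0.002, -0.0]
ft_force: [0.0, 0.2, 0.9]
width: 0.0867
```

```bash
python3 - <<'E'
from h import *
st(); go([.567,-.0868,.0145],-32.4)
E
```

```text
t 2.95 p [ 0.5675 -0.0866  0.0172] q [ 9.604e-01 -2.786e-01  2.000e-03 -1.000e-04] F [0.04 0.21 0.93] M [-0.096  0.138 -0.051] w 0.0867
yaw0 -32.36 row [-0.013  0.016  0.108] [-0.015 -0.043  0.009]
```

Emit:
carry_out --commands '[[[0,0,0,0.1,0,0,0],[60,0,0,0.1,0,0,0],[125,0,0,0.1,0,0,0],[125,0,0,0.1,0,0,0],[125,0,0,0.1,0,0,0]]]' --grip_force 10

```text
time: 3.58
ee_pos: [0.5675, -0.0866, 0.0147]
eef_rot: [0.96, -0.279, 0.002, -0.0]
ft_force: [0.1, 0.4, 0.2]
width: 0.0551
```

```bash
python3 - <<'E'
from h import *
st(); s=r.camera('side')
crop(s,(283,180),100,75,8,'pics/s4.png')
E
```

```text
t 3.575 p [ 0.5675 -0.0866  0.0147] q [ 9.604e-01 -2.786e-01  2.000e-03 -2.000e-04] F [0.1  0.44 0.23] M [-0.152  0.122 -0.022] w 0.0551
pics/s4.png origin 233 142 scale 8
```

View pics/s4.png

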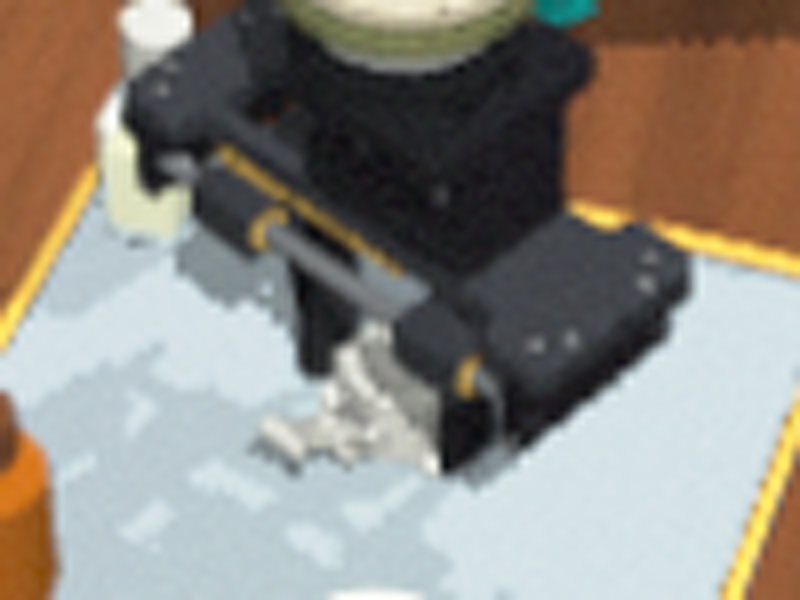

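The opening reads 55 mm, which is also the ledge width. The fingers may be on the ledge sides or still moving, so I'll check.

Emit:
carry_out --commands '[[[125,0,0,0,0,0,0],[125,0,0,0,0,0,0]]]'

```text
time: 3.88
ee_pos: [0.5675, -0.0866, 0.0147]
eef_rot: [0.96, -0.279, 0.002, -0.0]
ft_force: [0.8, -1.0, -0.3]
width: 0.0448
```

Emit:
carry_out --commands '[[[150,0,0,0,0,0,0],[170,0,0,0,0,0,0],[170,0,0,0,0,0,0],[170,0,0,0,0,0,0]]]' --grip_force 30

```text
time: 4.38
ee_pos: [0.5674, -0.0865, 0.0147]
eef_rot: [0.96, -0.279, 0.002, -0.0]
ft_force: [-0.9, 0.3, 1.4]
width: 0.0396
```

```bash
python3 - <<'E'
from h import *
st()
E
```

```text
t 4.375 p [ 0.5674 -0.0865  0.0147] q [ 9.604e-01 -2.786e-01  1.900e-03 -2.000e-04] F [-0.85  0.3   1.38] M [ 0.099  0.432 -0.044] w 0.0396
```

```bash
python3 - <<'E'
from h import *
go([.6063,.1209,.18],-32.4)
E
```

```text
yaw0 -32.36 row [-3.104 -7.851 -6.611] [-0.016 -0.04   0.009]
```

Emit:
carry_out --commands '[[[170,0,0,-0.5,0,0,0],[170,0,0,-2.0,0,0,0],[170,0,0,-4.0,0,0,0],[170,0,0,-6.0,0,0,0],[170,-1.0,-2.2,-6.6,0,-0.04,0],[170,-2.0,-4.4,-6.6,0,-0.04,0],[170,-2.8,-6.6,-6.6,0,-0.04,0],[170,-3.1,-7.85,-6.6,0,-0.04,0],[170,-3.1,-7.85,-6.6,0,-0.04,0],[170,-3.1,-7.85,-6.6,0,-0.04,0]]]'

```text
time: 5.62
ee_pos: [0.6063, 0.1195, 0.1801]
eef_rot: [0.96, -0.279, 0.0, -0.0]
ft_force: [0.2, -0.5, -1.7]
width: 0.0398
```

```bash
python3 - <<'E'
from h import *
s0=st(); s=r.camera('side');t=r.camera('top')
cv2.imwrite('pics/side5.png',s);cv2.imwrite('pics/top5.png',t)
c=proj('side',[.6063,.1209,.15])[0];print(c)
crop(s,c,80,60,10,'pics/s5.png'); crop(t,proj('top',[.606,.121,.15])[0],100,75,8,'pics/t5.png')
E
```

```text
t 5.625 p [0.6063 0.1195 0.1801] q [ 9.602e-01 -2.792e-01  4.000e-04 -3.000e-04] F [ 0.2  -0.53 -1.66] M [-0.118  0.11   0.029] w 0.0398
[247.63636973 215.0140601 ]
pics/s5.png origin 207 185 scale 10
pics/t5.png origin 204 141 scale 8
```

View pics/s5.png

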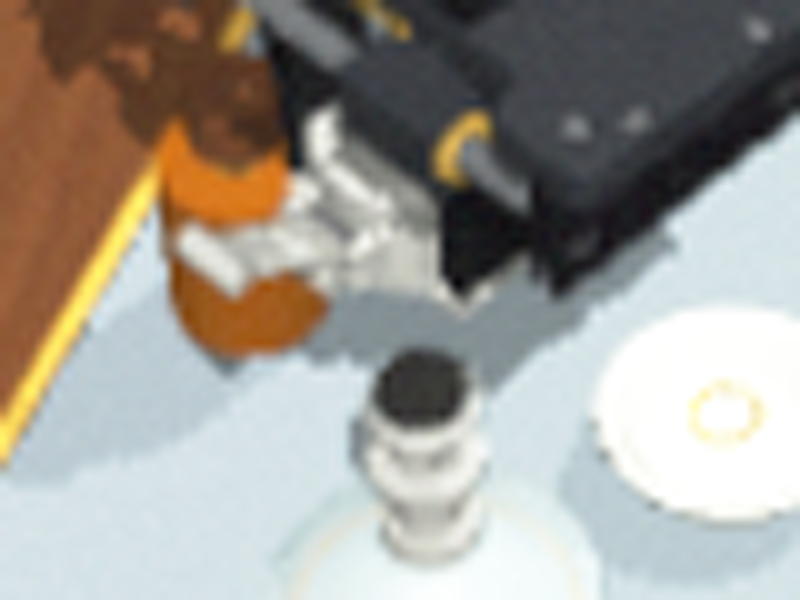

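View pics/t5.png

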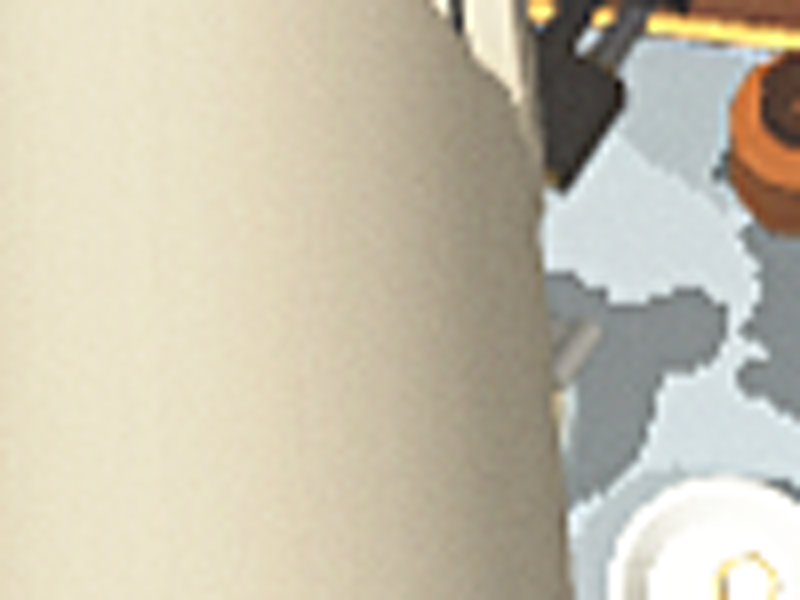

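```bash
python3 - <<'E'
from h import *
o=np.array([207,185])
c=np.array([.6063,.1195]);th=np.radians(-32.4);ex=np.array([np.cos(th),np.sin(th)]);ey=-np.array([ex[1],-ex[0]])
mz=.1734
for el in(26.6,32):
  e=np.radians(el)
  print('tip',(proj('side',[*(c+ey*(.022+.038*np.cos(e))),mz+.016+.038*np.sin(e)])[0]-o+.5)*10)
for x in(-.0275,.0275):
  for y in(-.011,.011):
    for z in(0,.005): print('ledge',x,y,z,(proj('side',[*(c+ex*x+ey*y),mz+z])[0]-o+.5)*10)
print('hinge',(proj('side',[*(c+ey*.022),mz+.016])[0]-o+.5)*10)
print('seal',(proj('side',[.606,.1209,.1195])[0]-o+.5)*10)
im=cv2.imread('pics/side5.png'); crop(im,(235,205),50,38,16,'pics/s5b.png')
E
```

```text
tip [210.29061728 272.58632927]
tip [215.30172578 258.54296758]
ledge -0.0275 -0.011 0 [529.39080377 271.16890599]
ledge -0.0275 -0.011 0.005 [528.79259243 256.44012835]
ledge -0.0275 0.011 0 [457.94786609 325.49528176]
ledge -0.0275 0.011 0.005 [457.08563338 310.81739006]
ledge 0.0275 -0.011 0 [360.03226495 143.17503155]
ledge 0.0275 -0.011 0.005 [358.86105066 128.3444176 ]
ledge 0.0275 0.011 0 [288.65050628 195.00358527]
ledge 0.0275 0.011 0.005 [287.21640756 180.21239267]
hinge [331.89441495 238.93156824]
seal [418.55839307 390.35204228]
pics/s5b.png origin 210 186 scale 16
```

View pics/s5b.png

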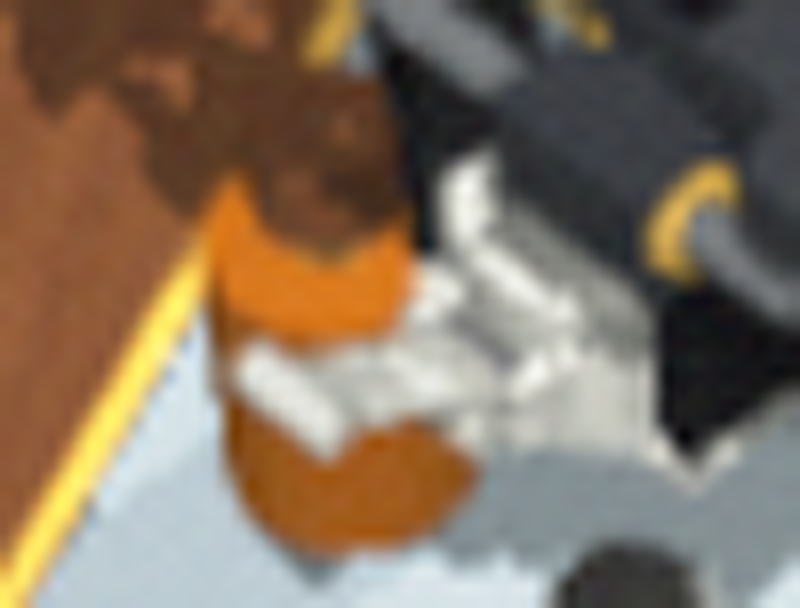

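The ledge corner and cam tip show where predicted, within about 1 mm. Aligned with the neck, so now descending.

Emit:
carry_out --commands '[[[170,0.03,-0.05,0.6,0,0,0],[170,0.03,-0.05,1.3,0,0,0],[170,0.03,-0.05,1.9,0,0,0],[170,0.03,-0.05,2.0,0,0,0],[170,0.03,-0.05,2.0,0,0,0]]]'

```text
time: 6.35
ee_pos: [0.6077, 0.1197, 0.13]
eef_rot: [0.96, -0.28, 0.0, -0.0]
ft_force: [-0.7, -0.8, -1.4]
width: 0.0397
```

```bash
python3 - <<'E'
from h import *
s0=st(); s=r.camera('side')
crop(s,(240,215),80,60,10,'pics/s6.png'); go([.6063,.1209,.12],-32.4)
E
```

```text
t 6.35 p [0.6077 0.1197 0.13  ] q [ 9.601e-01 -2.797e-01  4.000e-04 -4.000e-04] F [-0.67 -0.75 -1.36] M [-0.107  0.123  0.041] w 0.0397
pics/s6.png origin 200 185 scale 10
yaw0 -32.48 row [-0.081 -0.     0.419] [-0.018 -0.01  -0.016]
```

View pics/s6.png

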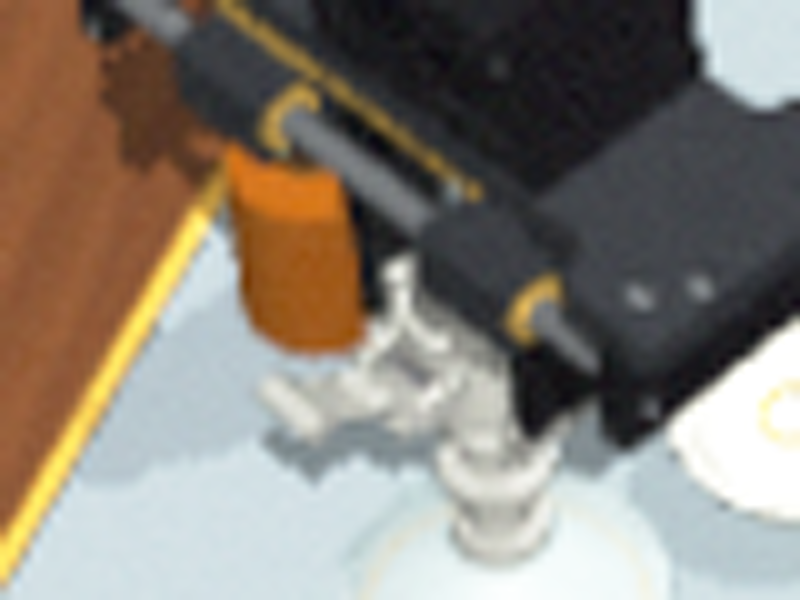

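I made a sign slip in the lateral fix. I'll correct tool x by −2 mm before reaching the seal.

Emit:
carry_out --commands '[[[170,-0.08,0,0,0,0,0],[170,-0.08,0,0.1,0,0,0],[170,-0.08,0,0.25,0,0,0],[170,-0.08,0,0.4,0,0,0]]]'

```text
time: 6.9
ee_pos: [0.6063, 0.1209, 0.1202]
eef_rot: [0.96, -0.28, 0.001, -0.001]
ft_force: [0.1, 1.1, -1.3]
width: 0.0401
```

```bash
python3 - <<'E'
from h import *
st();go([.6063,.1209,.11],-32.4)
E
```

```text
t 6.9 p [0.6063 0.1209 0.1202] q [ 9.601e-01 -2.797e-01  6.000e-04 -6.000e-04] F [ 0.05  1.1  -1.32] M [-0.118  0.16   0.082] w 0.0401
yaw0 -32.48 row [ 0.001 -0.001  0.406] [-0.018 -0.009 -0.017]
```

Emit:
carry_out --commands '[[[170,0,0,0.08,0,0,0],[170,0,0,0.16,0,0,0],[170,0,0,0.24,0,0,0],[170,0,0,0.32,0,0,0]]]'

```text
time: 7.4
ee_pos: [0.6063, 0.1208, 0.112]
eef_rot: [0.96, -0.28, 0.001, -0.001]
ft_force: [-0.5, 1.1, -1.5]
width: 0.04
```

```bash
python3 - <<'E'
from h import *
st();s=r.camera('side')
crop(s,(240,215),80,60,10,'pics/s7.png')
E
```

```text
t 7.4 p [0.6063 0.1208 0.112 ] q [ 9.601e-01 -2.798e-01  6.000e-04 -6.000e-04] F [-0.55  1.06 -1.51] M [-0.069  0.137 -0.077] w 0.04
pics/s7.png origin 200 185 scale 10
```

View pics/s7.png

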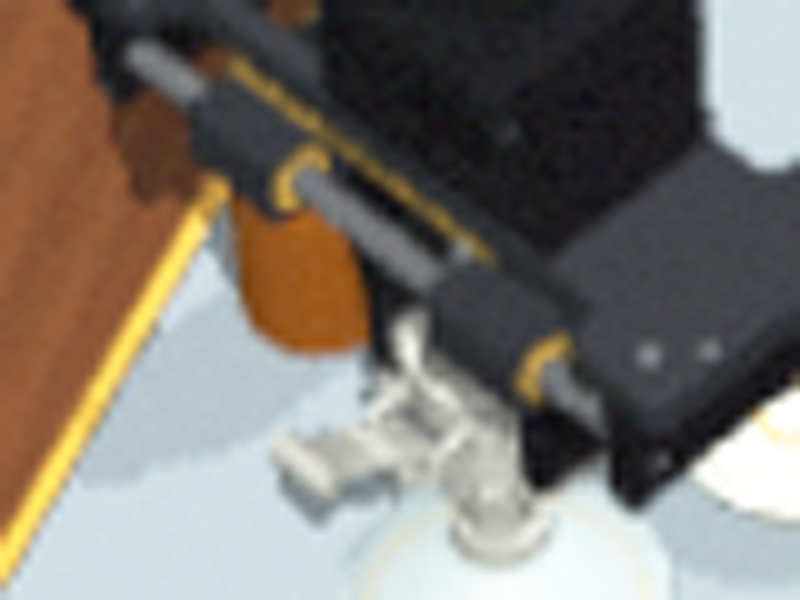

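Emit:
carry_out --commands '[[[170,0,0,0.06,0,0,0],[170,0,0,0.12,0,0,0],[170,0,0,0.18,0,0,0],[170,0,0,0.24,0,0,0],[170,0,0,0.3,0,0,0]]]'

```text
time: 8.07
ee_pos: [0.6062, 0.1208, 0.1042]
eef_rot: [0.96, -0.28, 0.0, -0.001]
ft_force: [0.4, -0.1, -2.7]
width: 0.0393
```

```bash
python3 - <<'E'
from h import *
st()
E
```

```text
t 8.075 p [0.6062 0.1208 0.1042] q [ 9.601e-01 -2.797e-01  5.000e-04 -5.000e-04] F [ 0.44 -0.07 -2.7 ] M [-0.095  0.059  0.021] w 0.0393
```

Emit:
carry_out --commands '[[[170,0,0,0.03,0,0,0],[170,0,0,0.06,0,0,0],[170,0,0,0.08,0,0,0]]]'

```text
time: 8.45
ee_pos: [0.6062, 0.1209, 0.1022]
eef_rot: [0.96, -0.28, 0.0, -0.001]
ft_force: [0.0, -0.0, -0.5]
width: 0.0401
```

Emit:
carry_out --commands '[[[170,0,0,0.03,0,0,0],[170,0,0,0.06,0,0,0]]]'

```text
time: 8.7
ee_pos: [0.6063, 0.1209, 0.1011]
eef_rot: [0.96, -0.28, 0.001, -0.001]
ft_force: [-2.0, -1.2, 4.3]
width: 0.0395
```

Contact felt at TCP z≈0.102. Now pressing in small steps.

Emit:
carry_out --commands '[[[170,0,0,0.03,0,0,0],[170,0,0,0.05,0,0,0],[170,0,0,0.05,0,0,0]]]' --grip_force 45

```text
time: 9.07
ee_pos: [0.6064, 0.1209, 0.1005]
eef_rot: [0.96, -0.28, 0.001, -0.001]
ft_force: [-4.5, -0.8, 6.9]
width: 0.0396
```

```bash
python3 - <<'E'
from h import *
st()
E
```

```text
t 9.075 p [0.6064 0.1209 0.1005] q [ 9.601e-01 -2.798e-01  6.000e-04 -9.000e-04] F [-4.51 -0.79  6.89] M [-0.266  0.987 -0.001] w 0.0396
```

Emit:
carry_out --commands '[[[170,-0.03,0.02,0,0,0,0],[170,-0.03,0.02,0,0,0,0]]]'

```text
time: 9.32
ee_pos: [0.6062, 0.1209, 0.1011]
eef_rot: [0.96, -0.28, 0.001, -0.001]
ft_force: [1.1, 0.1, 4.2]
width: 0.0399
```

```bash
python3 - <<'E'
from h import *
st()
E
```

```text
t 9.325 p [0.6062 0.1209 0.1011] q [ 0.9601 -0.2798  0.0014 -0.0013] F [1.14 0.09 4.2 ] M [-0.227 -0.067  0.022] w 0.0399
```

Emit:
carry_out --commands '[[[170,0,0,0.04,0,0,0],[170,0,0,0.08,0,0,0],[170,0,0,0.12,0,0,0],[170,0,0,0.12,0,0,0]]]'

```text
time: 9.82
ee_pos: [0.6065, 0.1209, 0.0992]
eef_rot: [0.96, -0.28, 0.002, -0.002]
ft_force: [-4.6, -0.7, 13.7]
width: 0.0396
```

```bash
python3 - <<'E'
from h import *
st()
E
```

```text
t 9.825 p [0.6065 0.1209 0.0992] q [ 0.96   -0.2798  0.0016 -0.0017] F [-4.56 -0.65 13.75] M [-0.31   1.236 -0.013] w 0.0396
```

Emit:
carry_out --commands '[[[170,-0.03,0.02,0.05,-0.05,-0.03,0],[170,-0.03,0.02,0.08,-0.05,-0.03,0],[170,-0.03,0.02,0.09,-0.05,-0.03,0]]]'

```text
time: 10.2
ee_pos: [0.6064, 0.1209, 0.0988]
eef_rot: [0.96, -0.28, 0.0, -0.001]
ft_force: [-5.5, -1.6, 18.9]
width: 0.0393
```

```bash
python3 - <<'E'
from h import *
st()
E
```

```text
t 10.2 p [0.6064 0.1209 0.0988] q [ 9.600e-01 -2.799e-01  5.000e-04 -7.000e-04] F [-5.55 -1.57 18.94] M [-0.408  1.37   0.078] w 0.0393
```

Emit:
carry_out --commands '[[[170,-0.03,0.02,0.075,0,0,0],[170,-0.03,0.02,0.083,0,0,0],[170,-0.03,0.02,0.083,0,0,0],[170,-0.03,0.02,0.083,0,0,0]]]'

```text
time: 10.7
ee_pos: [0.6065, 0.121, 0.0988]
eef_rot: [0.96, -0.28, 0.001, -0.002]
ft_force: [-5.5, -1.0, 19.6]
width: 0.0393
```

```bash
python3 - <<'E'
from h import *
st()
E
```

```text
t 10.7 p [0.6065 0.121  0.0988] q [ 0.96   -0.28    0.0013 -0.0015] F [-5.54 -1.04 19.56] M [-3.73e-01  1.35e+00 -1.00e-03] w 0.0393
```

Emit:
carry_out --commands '[[[170,-0.02,0.01,0.09,0,0,0],[170,-0.02,0.01,0.095,0,0,0],[170,-0.02,0.01,0.095,0,0,0]]]'

```text
time: 11.08
ee_pos: [0.6066, 0.121, 0.0988]
eef_rot: [0.96, -0.28, 0.002, -0.002]
ft_force: [-8.4, -1.7, 23.0]
width: 0.04
```

```bash
python3 - <<'E'
from h import *
st()
E
```

```text
t 11.075 p [0.6066 0.121  0.0988] q [ 0.96   -0.2801  0.0018 -0.0023] F [-8.39 -1.75 22.99] M [-0.464  1.946  0.018] w 0.04
```

The force rose 3.4 N with no change in height, so the seal is solid at about 21–25 N on the neck. Now I'll ease up gently, then release.

Emit:
carry_out --commands '[[[170,0,0,0.04,-0.05,-0.03,0],[170,0,0,0,-0.05,-0.03,0],[170,0,0,-0.04,-0.05,-0.03,0],[170,0,0,-0.08,-0.05,-0.03,0],[170,0,0,-0.11,-0.05,-0.03,0],[170,0,0,-0.115,-0.05,-0.03,0]]]' --grip_force 20

```text
time: 11.82
ee_pos: [0.6063, 0.1209, 0.1014]
eef_rot: [0.96, -0.28, -0.0, -0.0]
ft_force: [-2.2, -0.9, 2.3]
width: 0.0398
```

```bash
python3 - <<'E'
from h import *
st();go([.6063,.1209,.1015],-32.4)
E
```

```text
t 11.825 p [0.6063 0.1209 0.1014] q [ 9.600e-01 -2.801e-01 -3.000e-04 -4.000e-04] F [-2.2  -0.93  2.28] M [-0.206  0.563 -0.045] w 0.0398
yaw0 -32.53 row [ 0.001  0.001 -0.004] [-0.007  0.01  -0.026]
```

Emit:
carry_out --commands '[[[150,0,0,-0.015,0,0,0],[140,0,0,-0.02,0,0,0],[130,0,0,-0.02,0,0,0],[110,0,0,-0.02,0,0,0],[60,0,0,-0.02,0,0,0],[0,0,0,-0.02,0,0,0],[0,0,0,-0.02,0,0,0]]]'

```text
time: 12.7
ee_pos: [0.6063, 0.1209, 0.1019]
eef_rot: [0.96, -0.28, -0.0, -0.0]
ft_force: [0.5, 0.4, -0.8]
width: 0.0719
```

```bash
python3 - <<'E'
from h import *
st();s=r.camera('side')
crop(s,(240,215),80,60,10,'pics/s8.png')
E
```

```text
t 12.7 p [0.6063 0.1209 0.1019] q [ 9.600e-01 -2.801e-01 -3.000e-04 -4.000e-04] F [ 0.54  0.39 -0.81] M [-0.104  0.102 -0.005] w 0.0719
pics/s8.png origin 200 185 scale 10
```

View pics/s8.png

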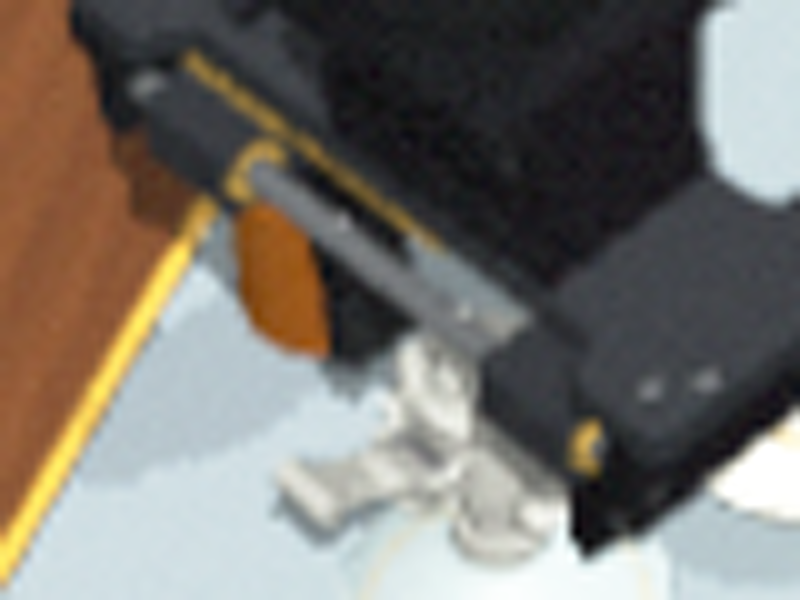

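Emit:
carry_out --commands '[[[0,0,0,-1.0,0,0,0],[0,0,0,-2.5,0,0,0],[0,0,0,-2.6,0,0,-2.0],[0,0,0,-2.6,0,0,-4.0],[0,0,0,-2.6,0,0,-6.0],[0,0,0,-2.6,0,0,-8.0],[0,0,0,-2.6,0,0,-10.0],[0,0,0,-2.6,0,0,-12.0],[0,0,0,-2.6,0,0,-14.0],[0,0,0,-2.6,0,0,-16.0],[0,0,0,-2.6,0,0,-18.0],[0,0,0,-2.6,0,0,-18.0]]]'

```text
time: 14.25
ee_pos: [0.6064, 0.1207, 0.1669]
eef_rot: [0.877, 0.48, 0.0, -0.001]
ft_force: [-0.5, 0.8, 0.0]
width: 0.0874
```

```bash
python3 - <<'E'
from h import *
st();s=r.camera('side');cv2.imwrite('pics/side9.png',s)
crop(s,(245,210),100,75,8,'pics/s9.png'); go([.6063,.1209,.15],57.5)
E
```

```text
t 14.25 p [0.6064 0.1207 0.1669] q [ 8.772e-01  4.802e-01  1.000e-04 -6.000e-04] F [-0.47  0.84  0.05] M [0.023 0.001 0.01 ] w 0.0874
pics/s9.png origin 195 172 scale 8
yaw0 57.23 row [ 0.005 -0.005  0.676] [-0.011 -0.008 -0.054]
```

View pics/s9.png

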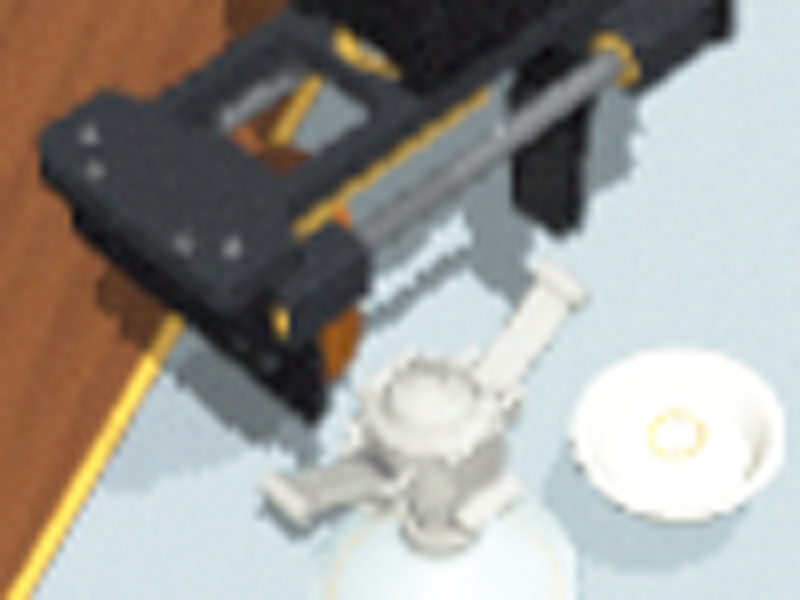

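The coupler sits upright on the neck, arms up, with near tip at (275,500) and far tip at (560,285) in the crop. The open fingers are in line above both tips, so I'll lower them onto both together.

Emit:
carry_out --commands '[[[0,0,0,0.8,0,0,-0.05],[0,0,0,1.1,0,0,-0.05],[0,0,0,1.25,0,0,-0.05],[0,0,0,1.4,0,0,-0.05],[0,0,0,1.5,0,0,-0.05],[0,0,0,1.6,0,0,-0.05]]]' --grip_force 25

```text
time: 15.05
ee_pos: [0.6069, 0.1208, 0.1275]
eef_rot: [0.877, 0.481, 0.001, -0.0]
ft_force: [0.4, -0.1, 5.8]
width: 0.0871
```

```bash
python3 - <<'E'
from h import *
st();s=r.camera('side');cv2.imwrite('pics/side10.png',s)
crop(s,(245,210),100,75,8,'pics/s10.png'); go([.6063,.1209,.115],57.5)
E
```

```text
t 15.05 p [0.6069 0.1208 0.1275] q [ 8.769e-01  4.807e-01  8.000e-04 -4.000e-04] F [ 0.4  -0.13  5.76] M [-0.044 -0.009 -0.039] w 0.0871
pics/s10.png origin 195 172 scale 8
yaw0 57.47 row [-0.009 -0.017  0.487] [-0.002 -0.018 -0.006]
```

View pics/s10.png

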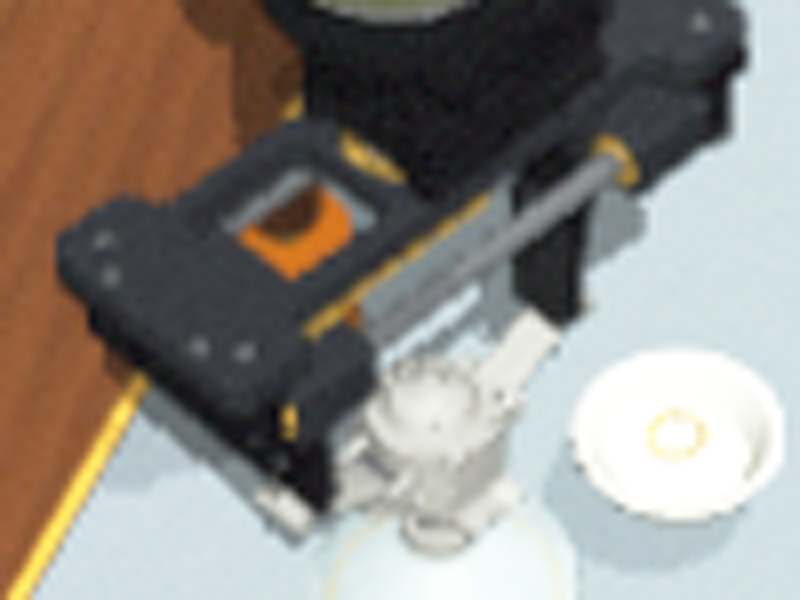

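Both arms are in contact and the force of 5.8 N matches the two hinges. Continuing down past level.

Emit:
carry_out --commands '[[[0,0,0,0.15,0,0,0],[0,0,0,0.3,0,0,0],[0,0,0,0.45,0,0,0],[0,0,0,0.6,0,0,0],[0,0,0,0.75,0,0,0],[0,0,0,0.9,0,0,0]]]'

```text
time: 15.85
ee_pos: [0.6076, 0.121, 0.1056]
eef_rot: [0.877, 0.481, 0.002, -0.0]
ft_force: [-0.5, -0.2, 9.2]
width: 0.0869
```

```bash
python3 - <<'E'
from h import *
st();s=r.camera('side');cv2.imwrite('pics/side11.png',s)
crop(s,(245,210),100,75,8,'pics/s11.png'); go([.6063,.1209,.0912],57.5)
E
```

```text
t 15.85 p [0.6076 0.121  0.1056] q [ 8.769e-01  4.807e-01  1.700e-03 -3.000e-04] F [-0.46 -0.17  9.16] M [-0.028  0.148 -0.033] w 0.0869
pics/s11.png origin 195 172 scale 8
yaw0 57.46 row [-0.029 -0.038  0.559] [ 0.011 -0.032 -0.008]
```

View pics/s11.png

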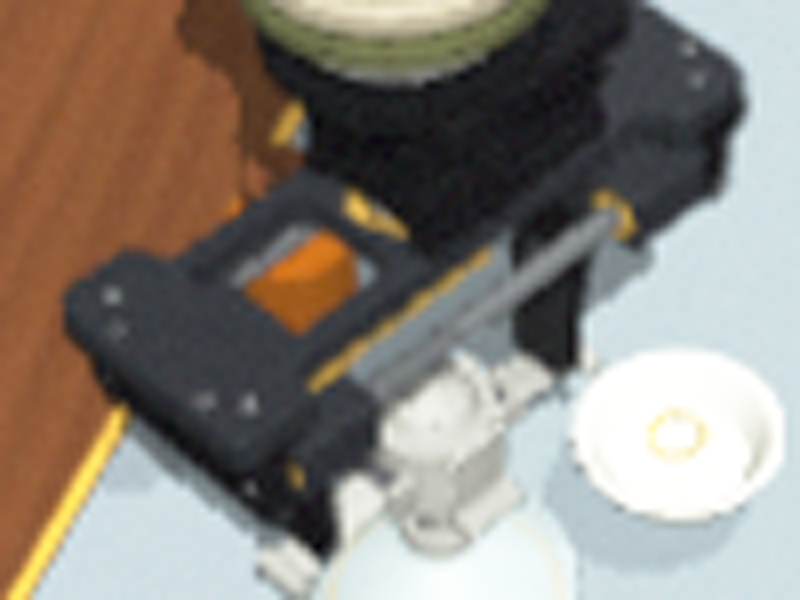

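Emit:
carry_out --commands '[[[0,-0.01,-0.02,0.15,0,-0.03,0],[0,-0.03,-0.04,0.27,0,-0.03,0],[0,-0.03,-0.04,0.38,0,-0.03,0],[0,-0.03,-0.04,0.48,0,-0.03,0],[0,-0.03,-0.04,0.58,0,-0.03,0]]]'

```text
time: 16.52
ee_pos: [0.6071, 0.1209, 0.0915]
eef_rot: [0.877, 0.481, 0.001, 0.001]
ft_force: [-0.6, -1.0, 8.0]
width: 0.0872
```

```bash
python3 - <<'E'
from h import *
st();s=r.camera('side');cv2.imwrite('pics/side12.png',s)
crop(s,(245,210),100,75,8,'pics/s12.png'); go([.6063,.1209,.0912],57.5)
E
```

```text
t 16.525 p [0.6071 0.1209 0.0915] q [8.770e-01 4.805e-01 1.300e-03 6.000e-04] F [-0.56 -1.02  7.98] M [ 0.045 -0.007 -0.012] w 0.0872
pics/s12.png origin 195 172 scale 8
yaw0 57.44 row [-0.011 -0.021 -0.002] [ 0.024 -0.014 -0.012]
```

View pics/s12.png

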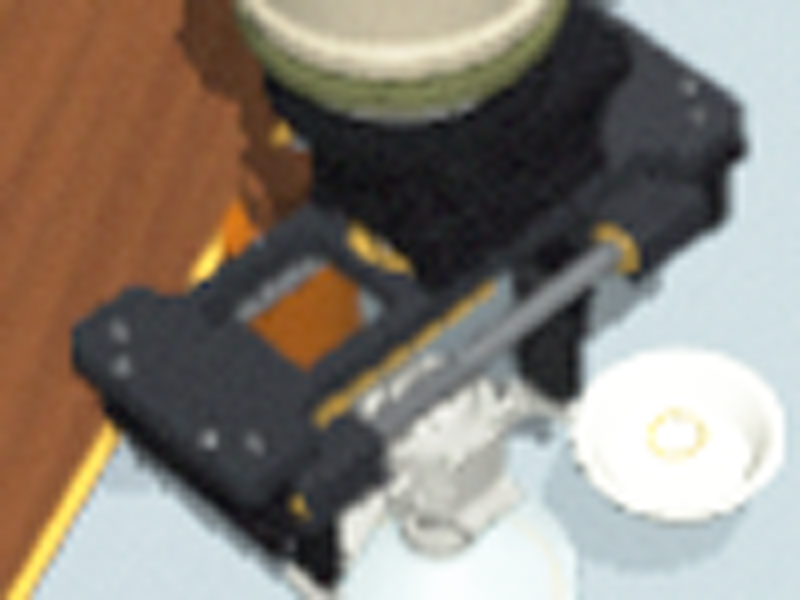

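Emit:
carry_out --commands '[[[15,-0.01,-0.02,0,0,0,0],[30,-0.01,-0.02,0,0,0,0],[45,-0.01,-0.02,0,0,0,0],[56,-0.01,-0.02,0,0,0,0],[66,-0.01,-0.02,0,0,0,0],[66,-0.01,-0.02,0,0,0,0],[66,-0.01,-0.02,0,0,0,0]]]'

```text
time: 17.45
ee_pos: [0.6061, 0.1208, 0.0909]
eef_rot: [0.877, 0.481, 0.001, 0.001]
ft_force: [-0.5, 0.2, -2.8]
width: 0.0647
```

```bash
python3 - <<'E'
from h import *
st();s=r.camera('side');cv2.imwrite('pics/side13.png',s)
crop(s,(245,210),100,75,8,'pics/s13.png'); go([.6063,.1209,.0912],57.5)
E
```

```text
t 17.45 p [0.6061 0.1208 0.0909] q [8.770e-01 4.805e-01 8.000e-04 6.000e-04] F [-0.55  0.18 -2.76] M [-0.067  0.075 -0.001] w 0.0647
pics/s13.png origin 195 172 scale 8
yaw0 57.44 row [ 0.004  0.004 -0.009] [ 0.021 -0.011 -0.011]
```

View pics/s13.png

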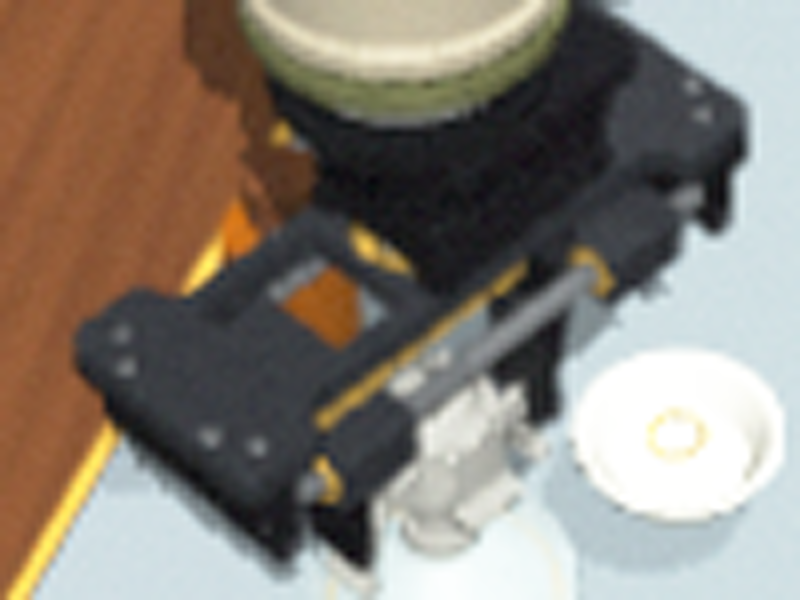

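Emit:
carry_out --commands '[[[73,0,0,0,0,0,0],[73,0,0,0,0,0,0],[50,0,0,0,0,0,0],[20,0,0,0,0,0,0],[0,0,0,0,0,0,0],[0,0,0,0,0,0,0],[0,0,0,0,0,0,0],[0,0,0,0,0,0,0],[0,0,0,0,0,0,0]]]'

```text
time: 18.62
ee_pos: [0.6061, 0.1209, 0.091]
eef_rot: [0.877, 0.481, 0.001, 0.001]
ft_force: [0.8, 0.3, -0.4]
width: 0.0868
```

```bash
python3 - <<'E'
from h import *
st();s=r.camera('side');cv2.imwrite('pics/side14.png',s)
crop(s,(245,215),80,60,10,'pics/s14.png'); go([.6063,.1209,.0912],57.5)
E
```

```text
t 18.625 p [0.6061 0.1209 0.091 ] q [8.770e-01 4.806e-01 8.000e-04 6.000e-04] F [ 0.82  0.31 -0.37] M [-0.051 -0.018 -0.013] w 0.0868
pics/s14.png origin 205 185 scale 10
yaw0 57.44 row [ 0.004  0.003 -0.009] [ 0.022 -0.011 -0.011]
```

View pics/s14.png

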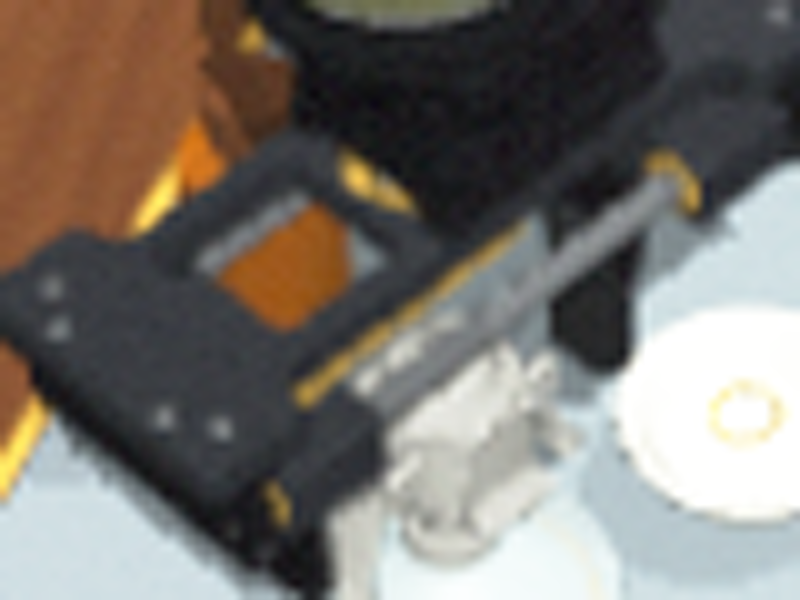

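```bash
python3 - <<'E'
from h import *
o=np.array([205,185]);c=np.array([.6063,.1209]);th=np.radians(57.5);ey=np.array([np.cos(th),np.sin(th)]);ex=np.array([-ey[1],ey[0]])
for ph in(55,65,72,80,90):
  p=np.radians(ph)
  f=lambda sg,dx:np.round((proj('side',[*(c+sg*ey*(.022+.038*np.cos(p))+ex*dx),.1112-.038*np.sin(p)])[0]-o+.5)*10)
  print(ph,'near',f(1,.009),f(1,-.009),'far',f(-1,.009),f(-1,-.009))
cv2.imwrite('pics/s14b.png',cv2.resize(cv2.imread('pics/side14.png')[205:260,220:285],None,fx=10,fy=10,interpolation=cv2.INTER_CUBIC))
E
```

```text
55 near [335. 622.] [283. 579.] far [602. 413.] [550. 373.]
65 near [354. 616.] [302. 574.] far [585. 435.] [533. 395.]
72 near [368. 610.] [316. 567.] far [573. 449.] [521. 409.]
80 near [384. 601.] [332. 558.] far [558. 465.] [506. 424.]
90 near [405. 586.] [353. 544.] far [538. 482.] [486. 441.]
```

View pics/s14b.png

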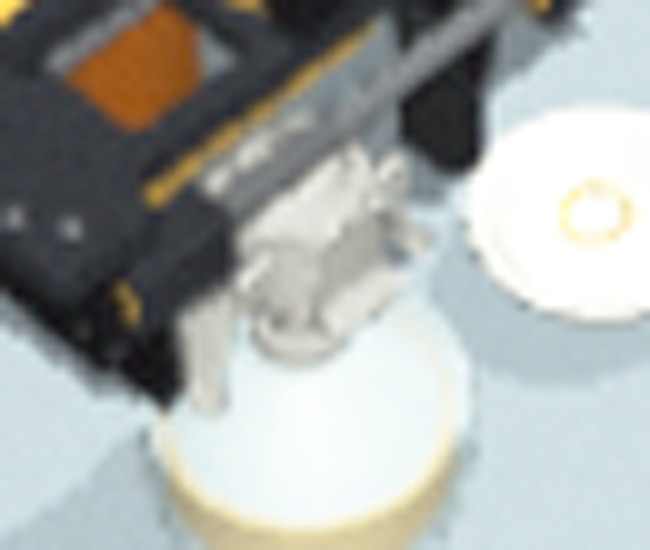

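Both arms are at about 70° below level and symmetric: near tip at (215,405), far tip at (420,235) in the crop. With the fingers open outside them, I'll lower and squeeze both tips together.

Emit:
carry_out --commands '[[[0,0,0,0.2,0.02,0,0],[0,0,0,0.4,0.02,0,0],[0,0,0,0.6,0.02,0,0],[0,0,0,0.77,0.02,0,0],[0,0,0,0.77,0.02,0,0]]]'

```text
time: 19.3
ee_pos: [0.606, 0.1208, 0.0712]
eef_rot: [0.877, 0.481, 0.0, -0.0]
ft_force: [1.0, -0.3, -0.4]
width: 0.0873
```

```bash
python3 - <<'E'
from h import *
st();s=r.camera('side');cv2.imwrite('pics/side15.png',s)
cv2.imwrite('pics/s15.png',cv2.resize(s[200:260,215:295],None,fx=10,fy=10,interpolation=cv2.INTER_CUBIC)); go([.6063,.1209,.0712],57.5)
E
```

```text
t 19.3 p [0.606  0.1208 0.0712] q [ 8.770e-01  4.805e-01  1.000e-04 -2.000e-04] F [ 1.01 -0.3  -0.38] M [-0.047 -0.014  0.009] w 0.0873
yaw0 57.44 row [0.005 0.004 0.015] [-0.001 -0.008 -0.011]
```

View pics/s15.png

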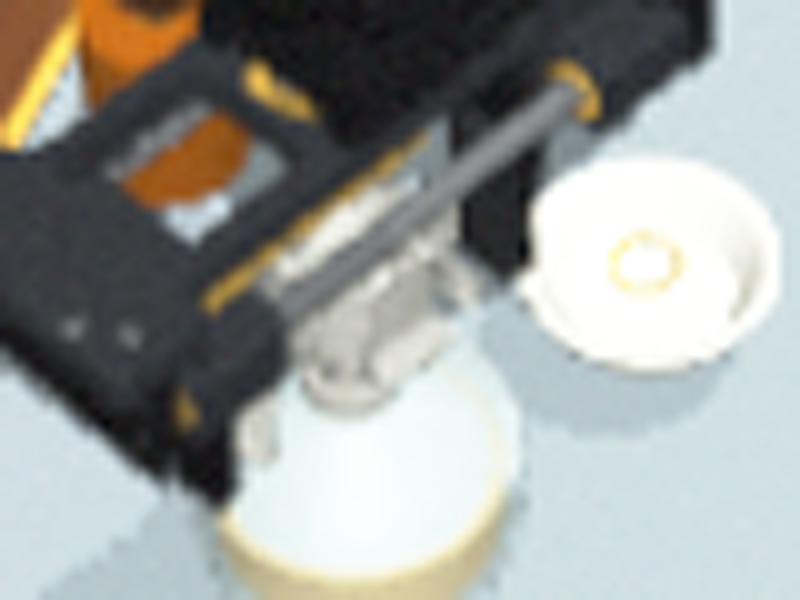

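Emit:
carry_out --commands '[[[25,0,0,0,0,0,0],[45,0,0,0,0,0,0],[60,0,0,0,0,0,0],[70,0,0,0,0,0,0],[80,0,0,0,0,0,0],[90,0,0,0,0,0,0],[100,0,0,0,0,0,0],[110,0,0,0,0,0,0],[120,0,0,0,0,0,0],[120,0,0,0,0,0,0],[120,0,0,0,0,0,0]]]' --grip_force 20

```text
time: 20.72
ee_pos: [0.606, 0.1212, 0.0713]
eef_rot: [0.877, 0.481, 0.0, -0.0]
ft_force: [1.9, 2.6, -14.2]
width: 0.0495
```

```bash
python3 - <<'E'
from h import *
st();s=r.camera('side');cv2.imwrite('pics/side16.png',s)
cv2.imwrite('pics/s16.png',cv2.resize(s[200:260,215:295],None,fx=10,fy=10,interpolation=cv2.INTER_CUBIC)); go([.6063,.1209,.0712],57.5)
E
```

```text
t 20.725 p [0.606  0.1212 0.0713] q [ 8.769e-01  4.807e-01  2.000e-04 -4.000e-04] F [  1.91   2.64 -14.16] M [ 0.709 -0.566  0.031] w 0.0495
yaw0 57.46 row [-0.002  0.016  0.004] [-0.005 -0.008 -0.009]
```

View pics/s16.png

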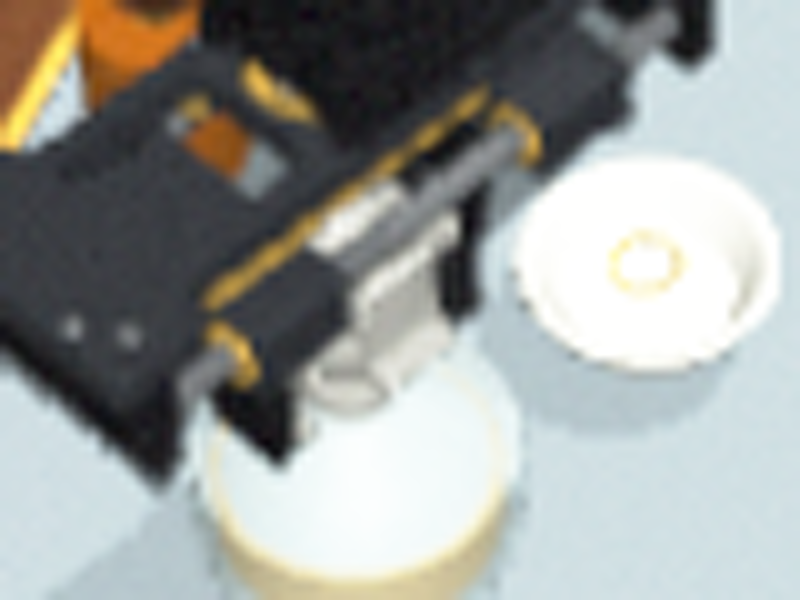

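The opening is 49.5 mm, so the arms are vertical against the bell. Fz of −14 shows the fingers are holding back the draw-down, so I'll follow down about 1.5 mm while squeezing.

Emit:
carry_out --commands '[[[125,0,0,0.03,0,0,0],[125,0,0,0.06,0,0,0],[125,0,0,0.06,0,0,0]]]' --grip_force 25

```text
time: 21.15
ee_pos: [0.6065, 0.1212, 0.0708]
eef_rot: [0.877, 0.481, 0.001, -0.0]
ft_force: [-1.4, 1.6, 1.9]
width: 0.049
```

```bash
python3 - <<'E'
from h import *
st()
E
```

```text
t 21.15 p [0.6065 0.1212 0.0708] q [ 8.769e-01  4.806e-01  9.000e-04 -3.000e-04] F [-1.45  1.58  1.92] M [0.342 0.401 0.014] w 0.049
```

Emit:
carry_out --commands '[[[100,0,0,0,0,0,0],[80,0,0,0,0,0,0],[80,0,0,0,0,0,0],[100,0,0,0,0,0,0],[125,0,0,0,0,0,0],[125,0,0,0,0,0,0],[125,0,0,0,0,0,0],[125,0,0,0,0,0,0]]]' --grip_force 35

```text
time: 22.15
ee_pos: [0.6065, 0.1212, 0.0707]
eef_rot: [0.877, 0.481, 0.001, -0.0]
ft_force: [2.2, 0.6, -3.8]
width: 0.0486
```

```bash
python3 - <<'E'
from h import *
st()
E
```

```text
t 22.15 p [0.6065 0.1212 0.0707] q [ 8.769e-01  4.806e-01  9.000e-04 -3.000e-04] F [ 2.16  0.56 -3.81] M [ 0.134 -0.438  0.017] w 0.0486
```

Emit:
carry_out --commands '[[[110,0,0,0,0,0,0],[80,0,0,0,0,0,0],[40,0,0,0,0,0,0],[0,0,0,0,0,0,0],[0,0,0,0,0,0,0],[0,0,0,0,0,0,0],[0,0,0,0,0,0,0],[0,0,0,-0.5,0,0,0],[0,0,0,-1.5,0,0,0],[0,0,0,-3.0,0,0,0],[0,0,0,-4.5,0,0,0],[0,0,0,-6.0,0,0,0]]]'

```text
time: 23.65
ee_pos: [0.6063, 0.1209, 0.223]
eef_rot: [0.877, 0.481, 0.001, -0.0]
ft_force: [0.4, 0.5, -0.1]
width: 0.087
```

```bash
python3 - <<'E'
from h import *
st()
go([.45,.121,.22])
E
```

```text
t 23.65 p [0.6063 0.1209 0.223 ] q [ 8.770e-01  4.805e-01  1.400e-03 -2.000e-04] F [ 0.4   0.49 -0.06] M [-0.046 -0.046 -0.056] w 0.087
yaw0 57.44 row [-3.363 -5.272  0.108] [ 0.012 -0.03  -0.   ]
```

Emit:
carry_out --commands '[[[0,-1.1,-1.7,0,0,0,0],[0,-2.2,-3.4,0,0,0,0],[0,-3.3,-5.2,0,0,0,0],[0,-3.3,-5.2,0,0,0,0],[0,-3.3,-5.2,0,0,0,0]]]'

```text
time: 24.28
ee_pos: [0.453, 0.1214, 0.2238]
eef_rot: [0.877, 0.481, 0.002, -0.0]
ft_force: [0.3, -0.4, -0.1]
width: 0.0873
```

```bash
python3 - <<'E'
from h import *
st();s=r.camera('side');t=r.camera('top');cv2.imwrite('pics/side17.png',s);cv2.imwrite('pics/top17.png',t)
a=cv2.resize(s[190:260,205:300],None,fx=6,fy=6,interpolation=cv2.INTER_CUBIC)
cv2.imwrite('pics/s17.png',a)
cv2.imwrite('pics/t17.png',cv2.resize(t[120:250,180:420],None,fx=3,fy=3,interpolation=cv2.INTER_CUBIC))
E
```

```text
t 24.275 p [0.453  0.1214 0.2238] q [ 8.770e-01  4.805e-01  2.400e-03 -1.000e-04] F [ 0.3  -0.41 -0.09] M [-0.067 -0.04  -0.005] w 0.0873
```

View pics/s17.png

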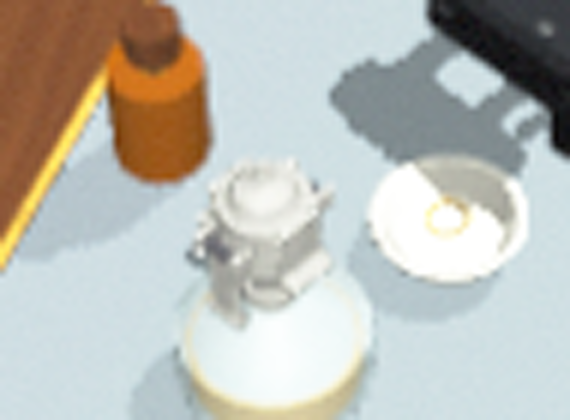

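View pics/t17.png

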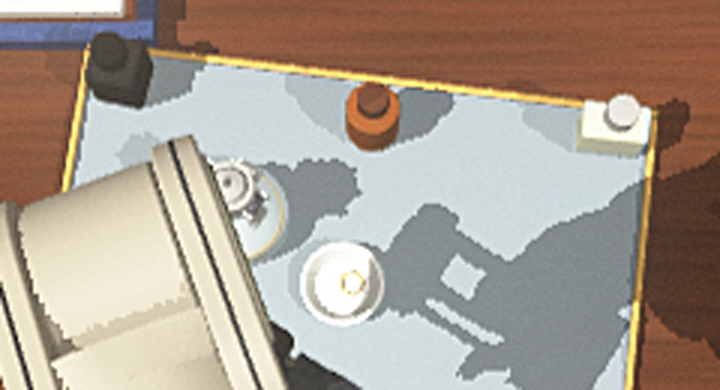

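```bash
python3 - <<'E'
from h import *
c=np.array([.6063,.1209]);th=np.radians(57.5);ey=np.array([np.cos(th),np.sin(th)]);ex=np.array([-ey[1],ey[0]])
for ph in(70,80,85,90):
  p=np.radians(ph)
  f=lambda n,o,k,sg,dx:np.round((proj(n,[*(c+sg*ey*(.022+.038*np.cos(p))+ex*dx),.1090-.038*np.sin(p)])[0]-o+.5)*k)
  print(ph,'near s',f('side',[205,190],10,1,.009),f('side',[205,190],10,1,-.009),'far top',f('top',[230,160],12,-1,.009),f('top',[230,160],12,-1,-.009))
s=cv2.imread('pics/side17.png');t=cv2.imread('pics/top17.png')
cv2.imwrite('pics/s18.png',cv2.resize(s[190:250,205:285],None,fx=10,fy=10,interpolation=cv2.INTER_CUBIC))
cv2.imwrite('pics/t18.png',cv2.resize(t[160:210,230:295],None,fx=12,fy=12,interpolation=cv2.INTER_CUBIC))
E
```

```text
70 near s [364. 568.] [312. 525.] far top [461. 458.] [511. 381.]
80 near s [385. 557.] [333. 514.] far top [434. 443.] [484. 366.]
85 near s [395. 550.] [343. 507.] far top [420. 435.] [470. 358.]
90 near s [405. 542.] [353. 500.] far top [405. 426.] [456. 349.]
```

View pics/s18.png

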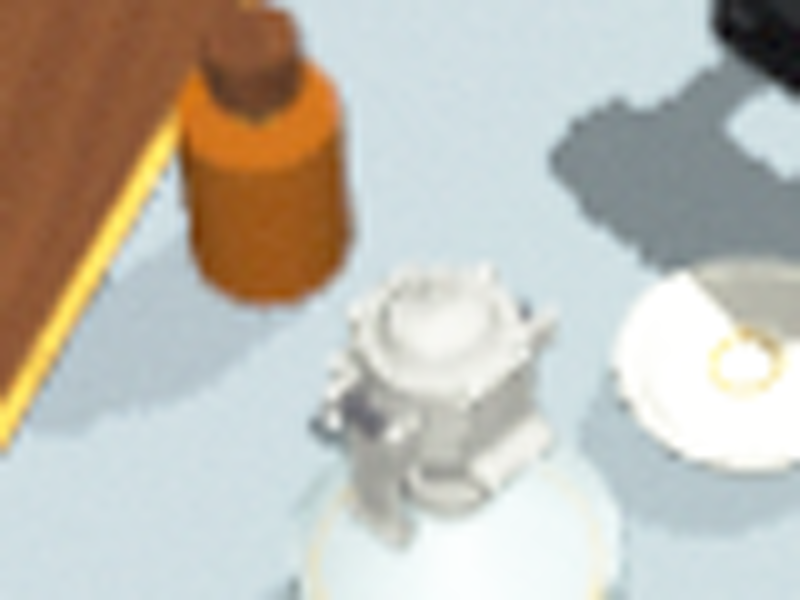

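View pics/t18.png

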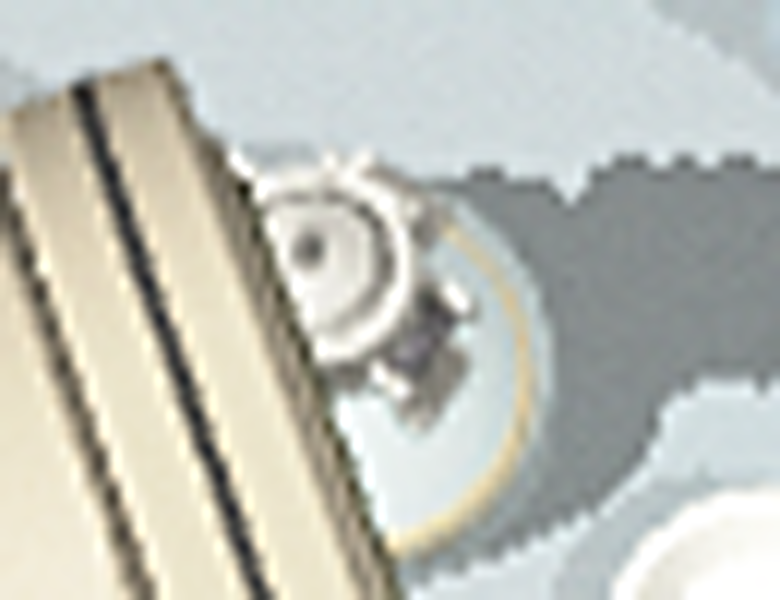

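Both tips match the 90° prediction: near (405,540) against (405,542), far about (415,425)/(460,350) against (405,426)/(456,349). The bottles and dish have not moved, and the gripper is clear.

```bash
python3 - <<'E'
from bench import r
print(r.close_job())
E
```

```text
the job is handed in; nothing more can be done
None
```

The chrome coupler is on the decanter's neck with both cam arms hanging fully down, and the job was handed in at about 24 s of the 58 s; no verdict was reported.

- **Placing and pressing:** I lowered the coupler in small steps and felt first contact at a fingertip height of about 0.102 m. I then pressed to about 21–25 N on the neck. The force rose another 3.4 N with no change in height, so I took the seal to be solid. I eased off before letting go.
- **Swinging the arms:** The open fingers pushed both arms down at once, from above, to about 70° below level. I then squeezed the two tips together until they were home. A second, firmer squeeze showed no further travel (49.0 mm, then 48.6 mm).
- **Last checks:** In the side and top pictures both arm tips fall within about 1 pixel of where straight-down arms should be. The gripper was empty and clear, with the force reading near zero. The bottles and ring dish looked undisturbed. I did not check the atomizer in the last pictures, but the arm never went near it.
- **What disagreed:**
  - While pressing, a sideways force of 4–8 N built up that small shifts did not remove; it went away when I eased off.
  - A sign slip put the coupler about 2 mm off to the side above the neck; I corrected it before the lip entered.
  - During the first squeeze the gripper held back the draw-down with about 14 N. I relieved this by following the coupler down.

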